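Set the next painter's place

TASK

Set out the next painter's place at the nest-box table: stand the glue jar (white, yellow lid) in the middle of the round cork pad and the varnish jar (amber, white lid) in the middle of the square green pad, stand the blue cup on the white board midway between the two jars, and put the red paint pot centrally on top of the varnish jar's lid. Lay the sanding block, abrasive side down, centred over the hole of the wooden house front with its long side across the panel's width. Keep everything you move upright throughout, and leave the birdhouse, the coffee cup and the brush where they are.

Things in the scene. Friction and masses are not known exactly. Their poses are not given: they have to be found in the camera images.
- board: White flat rectangular board fixed to the table, 276 x 90 mm, 5 mm thick, lying at any angle, with a round brown cork pad (84 mm across) at one end and a square green pad (84 mm) at the other, flush with its top. Origin: centre of its underside; x runs along its length, the cork pad's centre is at x = +95 mm, the green pad's at x = -95 mm, the bare white middle at x = 0. Its top is 5 mm above the table.
- house_front: Front panel of a nest box, plywood, lying flat and fixed to the table at any angle: a five-sided house outline 110 mm wide and 155 mm long, 6 mm thick, with a dark round entrance hole 30 mm across. Origin: underneath the centre of the hole, on the table; x points to the roof's peak (85 mm from the hole), the straight bottom edge is at x = -70 mm, y runs across the width. Its top is 6 mm above the table.
- glue_jar: Glue jar: white with a yellow lid. Round, 56 mm across and 78 mm tall (56 mm body up to 58 mm, then a flat-topped 54 mm wide lid from 62 to 78 mm). Loose, about 0.25 kg. Origin: centre of its underside, z up.
- varnish_jar: Varnish jar: amber brown with a white lid. Round, 56 mm across and 78 mm tall (56 mm body up to 58 mm, then a flat-topped 54 mm wide lid from 62 to 78 mm). Loose, about 0.25 kg. Origin: centre of its underside, z up.
- rinse_cup: Empty open blue plastic cup, 85 mm tall, 62 mm across the rim and slightly narrower at the foot, 4 mm wall. Loose, about 0.12 kg. Origin: centre of its underside, z up.
- paint_pot: Small closed red paint pot, 45 mm across and 38 mm tall, flat top and underside. Loose, about 0.07 kg. Origin: centre of its underside, z up.
- sanding_block: Sanding block: brown cork block with a dark grey abrasive underside, 70 x 45 mm and 28 mm tall. Loose, about 0.09 kg. Origin: centre of its underside; x along its 70 mm length, y across its 45 mm width, z up.
- birdhouse: Bystander: finished plywood nest box with a gable roof, standing, about 120 x 135 mm and 170 mm tall, loose. Origin: centre of its underside.
- coffee_cup: Bystander: brown paper coffee cup with a white lid, 84 mm across, 95 mm tall, loose. Origin: centre of its underside.
- brush: Bystander: flat brush with an orange handle and grey head lying on the table, 200 mm long, 42 mm wide, 20 mm high, loose. Origin: on the table under its middle; x from handle to bristles.

How it is judged:
By the outcome, as a careful person would: the job done as asked, in the order asked, and still so for the second after the job is handed in, with the robot touching nothing.
It also fails if it takes over 136 s, if anything falls off the work surface, if the arm or the gripper's body presses on something with over 40 N, if the wrist force passes 120 N, or if a joint passes its speed limit or range.

ROBOT

A 7-joint arm with a two-finger parallel gripper is mounted at the origin on the work surface. World frame = base frame: x ahead of the robot, y to its left, z up, the work surface at z = 0. Lengths are in m, angles in degrees, forces in N, time in s.
With the tool pointing down it reaches from about 0.425 to 1.025 m from the base axis. Payload 3.6 kg.
Tool frame: the origin (TCP) lies at the very end of the fingers, on their centre line; the grasp point (between the pads) lies 19 mm behind it; z points along the fingers, y is the line along which they close (so a half turn about z gives the same grasp; the last joint's range is limited). The gripper opens to 85 mm and grips with 20 to 120 N. Pads are 22 mm wide; open, the fingers measure 114 mm over their backs; the gripper's body (76 mm by 85 mm) begins 54 mm behind the grasp point. The pads swing forward as they close: fully open they stand 13 mm farther back than shut.
Start: joints at [-80.243, 33.873, 2.773, 92.16, -1.908, 54.013, -1.931], TCP at [0.189, 0.7, 0.231] pointing down, gripper open.
Joint ranges: [-153.93, 153.93], [-27.13, 128.08], [-72.61, 78.16], [10.71, 143.7], [-87.88, 267.88], [4.46, 118.87], [-176.78, 176.78]. Speed limits (degrees/s): [147.25, 147.25, 180, 180, 180, 180, 180].

INTERFACE

Orientations are given as [roll, pitch, yaw] about the fixed x, y, z axes, in that order (R = Rz(yaw) Ry(pitch) Rx(roll)).
In Python, from bench import ctrl, viewer, models gives the robot as it stands.
- The arm moves only by the tool move_arm, never from a script. Its argument "moves" is one flat list of numbers, 7 for each row, row after row: the shift along the world's x, y, z normalised to -1 to 1, where 1 is 0.2 m, then the turn, a rotation vector about the world's x, y, z normalised to -1 to 1, where 1 is 90 degrees, then the opening, from -1 (shut) to 1 (fully open), so that 0 is half open. A call has 1 to 20 rows; each row is the pose to reach, as a shift and turn from the pose commanded when the call began; what a row does not reach only later rows make up. A row lasts 1/12 s, in which the tool goes at most 41.7 mm and 7.16 degrees, less where a joint would pass 70% of its speed; a pose out of reach is approached as far as the arm can. A call with a number of a shift or a turn outside -1 to 1 is refused whole. A call with a gripper value outside its range is refused whole. The fingers move at their own pace and stop on an object; "newtons" is the grip in N (left out, the last holds). Time passes only in rows, so rows that repeat a pose let the fingers close. It gives the time, the measured TCP pose, the force, the opening and the grip force at its end, in the units of the state.
- ctrl.read_state(): the state, without advancing time (a new reading comes with each control period).
- viewer.read_camera(name): name is "scene" or "side" or "wrist"; returns a dict with "color" (400x640x3 uint8, red, green, blue), "range_z" (400x640 float32, m along the optical axis (not along the pixel's ray), 0 where there is no reading), "K" (3x3 intrinsics, pixels), "T" (4x4, takes a point from camera to world coordinates). Camera axes: x right, y down, z forward; pixel columns grow to the right and rows downward; lengths in m; the calibration is good to about 2 mm. A picture is of the moment at which its call begins.
- ctrl.close_job(): hands the job in; it is judged then, once.
Trained networks look in the newest picture that a camera, given by its name, has taken for a name from the list of things; names that differ only in an ending like _2 or _b are one class to them, and where a whole thing is asked for, a point or a joint stands for the part that bears it (a point fixed in the world has none). Each returns a list of dicts, best first, with "score" (0 to 1); they miss things now and then, are a little off and sometimes report something else, mostly with a low value. They report only what shows in the picture. A call takes as long as a camera call.
- models.find_in(camera, query): "point" ([column, row] in pixels, amid what is visible of it).
- models.outline_of(camera, query): "mask" (400x640 bool, what is visible of it) and "point" ([column, row] in pixels, amid what is visible of it).
The state is a dict: "clock": time; "qpos": joint angles; "joint_vel": joint speeds; "effort": joint torques, N m; "tool_pos": TCP position; "orientation": TCP orientation; "ft_force": force on the tool from outside, world axes, zero at the start; "ft_torque": the same for the moment, N m; "finger_gap": finger opening in m; "grip_force": force on a finger pad.
Only numpy, scipy, OpenCV 4.12 (cv2) and the standard library are available. Lean on these libraries where they do the work, as an engineer would, in place of code of your own. Each camera call takes 0.05 s, during which the arm holds its last target. There are 200 camera calls.

## Working session

There is one attempt and no reset: what is moved stays moved. The work goes in short steps, Python scripts to look and compute and a tool call to move; the robot and the scene stay as the last step left them, time stands still between calls to the robot, and variables do not carry over. Pictures are saved under pics/ and viewed, at most 17 in all, crops included, and the job is handed in when it is done.

Besides the shell and the picture viewer there is one more tool, called after "Call:" in YAML: its name, and indented under it one key for each argument. move_arm: Moves the arm, as the interface text tells. Scaled input: -1 to 1 covers 0.2 m each way for a shift and 90 degrees each way for a turn. Its arguments: {"type":"object","properties":{"moves":{"type":"array"},"newtons":{"type":"number"}},"required":["moves"]}

```bash
mkdir -p pics
cat > h.py <<'E'
import numpy as np, cv2
from bench import ctrl, viewer, models
def cloud(im):
    z=im["range_z"]; K=im["K"]; v,u=np.mgrid[0:400,0:640]
    P=np.stack([(u-K[0,2])/K[0,0]*z,(v-K[1,2])/K[1,1]*z,z],-1)
    W=P@im["T"][:3,:3].T+im["T"][:3,3]; W[z<=0]=np.nan
    return W
def save(im,n): cv2.imwrite("pics/"+n,im["color"][:,:,::-1])
E
python3 - <<'E'
from h import *
s=ctrl.read_state(); print(s["clock"],s["tool_pos"],s["orientation"],s["finger_gap"])
names="board house_front glue_jar varnish_jar rinse_cup paint_pot sanding_block birdhouse coffee_cup brush".split()
ims=[]
for c in ["scene","side"]:
    im=viewer.read_camera(c); ims.append(im); W=cloud(im)
    print(c,im["T"][:3,3])
    for n in names:
        r=models.outline_of(c,n)
        for d in r[:2]:
            p=W[d["mask"]]; p=p[~np.isnan(p[:,0])]
            if len(p)==0: continue
            zt=np.percentile(p[:,2],97); t=p[p[:,2]>zt-.006]
            print(n,round(d["score"],2),np.round(d["point"]),len(p),"ztop %.3f"%zt,"top mid",np.round((t[:,:2].min(0)+t[:,:2].max(0))/2,3),"ext",np.round(np.ptp(t[:,:2],axis=0),3))
save(ims[0],"a.png");save(ims[1],"b.png")
E
```

```text
0.0 [0.18886703 0.69913936 0.23016273] [-1.79877535e+02  8.95180133e-03  1.64887531e+02] 0.08535466894369238
scene [1.29503819 0.96033538 1.0079513 ]
board 0.94 [312. 172.] 859 ztop 0.009 top mid [ 0.549 -0.13 ] ext [0.291 0.257]
house_front 0.74 [302. 131.] 260 ztop 0.085 top mid [ 0.448 -0.361] ext [0.061 0.06 ]
house_front 0.69 [368. 216.] 712 ztop 0.009 top mid [0.522 0.171] ext [0.124 0.146]
glue_jar 0.54 [308. 199.] 388 ztop 0.081 top mid [0.675 0.012] ext [0.053 0.056]
varnish_jar 0.68 [272. 146.] 247 ztop 0.080 top mid [ 0.609 -0.359] ext [0.053 0.054]
varnish_jar 0.56 [281. 219.] 392 ztop 0.022 top mid [ 0.797 -0.005] ext [0.047 0.197]
rinse_cup 0.64 [302. 131.] 249 ztop 0.084 top mid [ 0.45  -0.362] ext [0.057 0.061]
rinse_cup 0.59 [311. 172.] 899 ztop 0.009 top mid [ 0.549 -0.13 ] ext [0.291 0.257]
paint_pot 0.63 [391. 253.] 227 ztop 0.040 top mid [0.594 0.365] ext [0.043 0.045]
sanding_block 0.73 [427. 229.] 323 ztop 0.030 top mid [0.42  0.357] ext [0.052 0.072]
birdhouse 0.6 [472. 273.] 2937 ztop 0.170 top mid [0.507 0.589] ext [0.088 0.095]
brush 0.82 [280. 217.] 377 zt
[... 386 characters left out ...]
p mid [ 0.606 -0.365] ext [0.051 0.05 ]
rinse_cup 0.67 [359. 293.] 467 ztop 0.086 top mid [ 0.445 -0.364] ext [0.061 0.06 ]
paint_pot 0.58 [360. 295.] 448 ztop 0.086 top mid [ 0.445 -0.364] ext [0.061 0.06 ]
paint_pot 0.56 [264. 164.] 100 ztop 0.043 top mid [0.587 0.356] ext [0.04  0.036]
sanding_block 0.78 [230. 183.] 210 ztop 0.032 top mid [0.414 0.352] ext [0.049 0.075]
birdhouse 0.81 [220. 135.] 1270 ztop 0.170 top mid [0.5   0.583] ext [0.087 0.088]
coffee_cup 0.86 [433. 310.] 810 ztop 0.099 top mid [ 0.571 -0.545] ext [0.08  0.081]
brush 0.84 [360. 187.] 329 ztop 0.025 top mid [ 0.788 -0.013] ext [0.048 0.191]
brush 0.29 [219. 135.] 1258 ztop 0.169 top mid [0.5  0.58] ext [0.088 0.084]
```

Run:
```python
import cv2
a=cv2.imread("pics/a.png")[90:310,230:520];b=cv2.imread("pics/b.png")[100:360,180:470]
cv2.imwrite("pics/a2.png",cv2.resize(a,None,fx=2.6,fy=2.6,interpolation=2));cv2.imwrite("pics/b2.png",cv2.resize(b,None,fx=2.3,fy=2.3,interpolation=2))
```

```text
(no output)
```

View pics/a2.png

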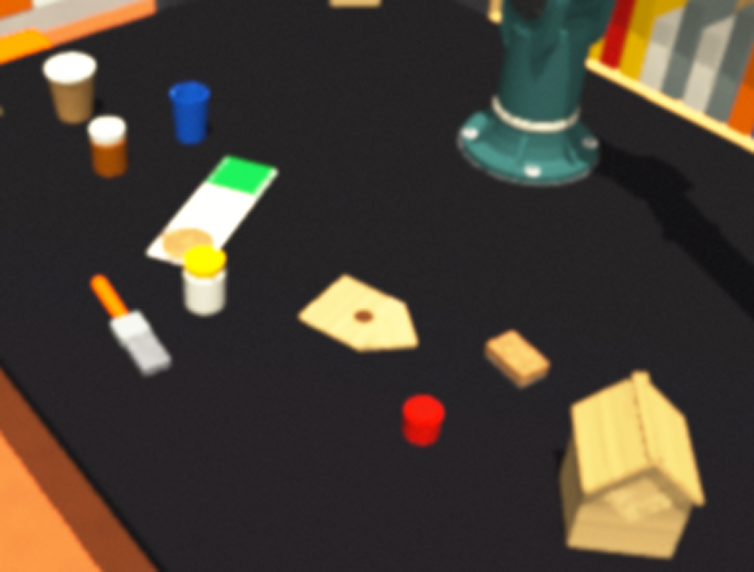

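View pics/b2.png

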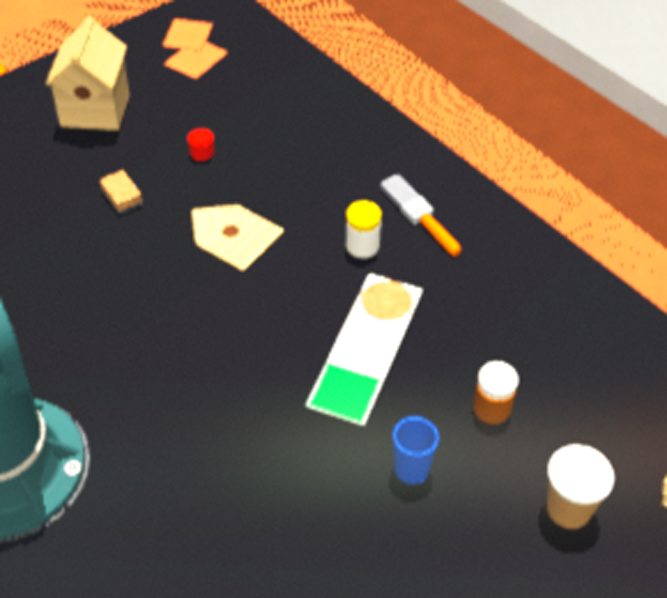

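The two views agree: the jars, cup, pot, block, board (green end toward the robot) and house front are where the networks report them. Two reports are wrong: in the scene camera "house_front" at (302,131) is the cup, and "varnish_jar" at (281,219) is the brush. I'll fly over the scene and refine with the wrist camera.

Call:
move_arm:
  moves: [1, -1, 0.4, 0, 0, 0, 1, 1, -1, 0.4, 0, 0, 0, 1, 1, -1, 0.4, 0, 0, 0, 1, 1, -1, 0.4, 0, 0, 0, 1, 1, -1, 0.4, 0, 0, 0, 1, 1, -1, 0.4, 0, 0, 0, 1, 1, -1, 0.4, 0, 0, 0, 1, 1, -1, 0.4, 0, 0, 0, 1]

```text
clock: 1.77
tool_pos: [0.3989, 0.4922, 0.3143]
orientation: [179.9, 0.5, 164.1]
ft_force: [1.3, -1.1, 0.1]
finger_gap: 0.0857
grip_force: 0.0
```

Call:
move_arm:
  moves: [0.6, -1, 0.2, 0, 0, 0, 1, 0.6, -1, 0.2, 0, 0, 0, 1, 0.6, -1, 0.2, 0, 0, 0, 1, 0.6, -1, 0.2, 0, 0, 0, 1, 0.6, -1, 0.2, 0, 0, 0, 1, 0.6, -1, 0.2, 0, 0, 0, 1, 0.6, -1, 0.2, 0, 0, 0, 1]

```text
clock: 2.35
tool_pos: [0.5142, 0.2917, 0.3531]
orientation: [-179.9, 0.3, 164.2]
ft_force: [1.3, -1.0, -0.2]
finger_gap: 0.0854
grip_force: 0.0
```

Call:
move_arm:
  moves: [0.5, -1, 0, 0, 0, 0, 1, 0.5, -1, 0, 0, 0, 0, 1, 0.5, -1, 0, 0, 0, 0, 1, 0.5, -1, 0, 0, 0, 0, 1, 0.5, -1, 0, 0, 0, 0, 1, 0.5, -1, 0, 0, 0, 0, 1, 0.5, -1, 0, 0, 0, 0, 1, 0.5, -1, 0, 0, 0, 0, 1]

```text
clock: 3.02
tool_pos: [0.6092, 0.0993, 0.3512]
orientation: [180.0, -0.0, 164.7]
ft_force: [0.4, 1.1, 0.1]
finger_gap: 0.0854
grip_force: 0.0
```

Run:
```python
from h import *
s=ctrl.read_state(); print(s["clock"],s["tool_pos"],s["orientation"],s["qpos"],s["ft_force"])
im=viewer.read_camera("wrist"); save(im,"w1.png"); print(im["T"].round(3),im["K"])
```

```text
3.0167 [0.60920741 0.09926943 0.35116037] [ 1.79986504e+02 -1.89041679e-02  1.64743558e+02] [-23.30079256  19.74755236  13.29577843  99.59647948  -5.10794629
  61.25317906  66.44457797] [0.44469982 1.05253066 0.12921873]
[[ 0.264  0.921  0.285  0.536]
 [ 0.964 -0.252 -0.078  0.118]
 [-0.     0.295 -0.955  0.493]
 [ 0.     0.     0.     1.   ]] [[324.45231978   0.         321.19164088]
 [  0.         324.45231978 201.08346683]
 [  0.           0.           1.        ]]
```

View pics/w1.png

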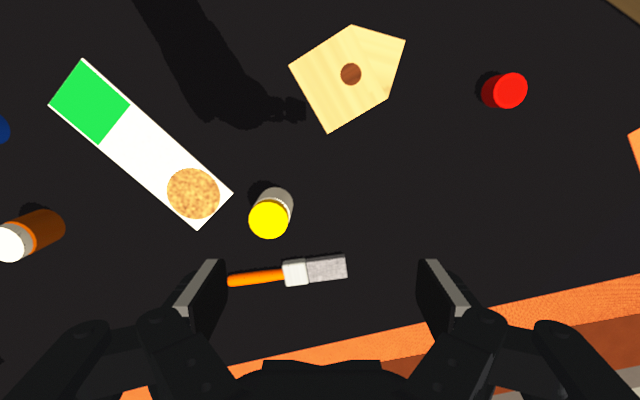

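Wrist view: board with green end (88,100) and cork (193,193), glue lid (268,219), and house front with its hole at (350,74), peak at (405,40) and bottom edge (289,66)–(328,133). The pot is at (508,90). I'll measure by intersecting rays with planes at the known heights.

```bash
cat >> h.py <<'E'
def onplane(im,uv,z):
    uv=np.atleast_2d(np.asarray(uv,float)); K=im["K"];T=im["T"]
    d=np.c_[(uv[:,0]-K[0,2])/K[0,0],(uv[:,1]-K[1,2])/K[1,1],np.ones(len(uv))]@T[:3,:3].T
    return (T[:3,3]+d*((z-T[2,3])/d[:,2])[:,None])[:,:2]
def blob(im,lo,hi,near=None):
    hsv=cv2.cvtColor(im["color"],cv2.COLOR_RGB2HSV); m=cv2.inRange(hsv,lo,hi)
    cs=[c for c in cv2.findContours(m,cv2.RETR_EXTERNAL,cv2.CHAIN_APPROX_NONE)[0] if cv2.contourArea(c)>25]
    if near is not None: return min(cs,key=lambda c:np.hypot(*(c[:,0].mean(0)-near)))[:,0]
    return max(cs,key=cv2.contourArea)[:,0]
def circ(im,c,z):
    p=onplane(im,c,z).astype(np.float32); h=cv2.convexHull(p)[:,0]
    A=np.c_[2*p,np.ones(len(p))]; s=np.linalg.lstsq(A,(p**2).sum(1),rcond=None)[0]
    return s[:2],2*np.sqrt(s[2]+s[0]**2+s[1]**2)
def box(im,c,z):
    r=cv2.minAreaRect((onplane(im,c,z)*1000).astype(np.float32)); return r
E
python3 - <<'E'
from h import *
im=viewer.read_camera("wrist")
g=blob(im,(45,150,80),(75,255,255)); print("green",box(im,g,.005))
# whole board outline
m=[d for d in models.outline_of("wrist","board")][0]; mk=(m["mask"]*255).astype(np.uint8)
c=max(cv2.findContours(mk,0,1)[0],key=cv2.contourArea)[:,0]; print("board",m["score"],box(im,c,.005))
y=blob(im,(25,150,120),(34,255,255),(268,219)); print("glue",circ(im,y,.078))
hs=cv2.cvtColor(im["color"],cv2.COLOR_RGB2HSV)
print("hsv cork,hole,red,ply",hs[193,193],hs[74,350],hs[90,510],hs[60,330],hs[150,140])
r=blob(im,(0,200,200),(6,255,255),(510,90)); print("pot",circ(im,r,.038))
for d in models.outline_of("wrist","house_front")[:2]:
    mk=(d["mask"]*255).astype(np.uint8); c=max(cv2.findContours(mk,0,1)[0],key=cv2.contourArea)
    ap=cv2.approxPolyDP(cv2.convexHull(c),6,True)[:,0]; print(d["score"],ap.tolist(),onplane(im,ap,.006).round(4).tolist())
d=im["color"][60:90,335:366].astype(int); 
b=(im["color"].astype(int)[:,:,2]<60); v,u=np.where(b[60:90,335:366]&(im["color"][60:90,335:366,0]>60)); print("hole",len(u),onplane(im,[[u.mean()+335,v.mean()+60]],.006))
k=blob(im,(8,60,120),(24,220,255),(193,193)); print("cork",len(k),circ(im,k,.005))
W=cloud(im); print("z jar top",W[219,268],"table",W[180,400],"board",W[130,140])
E
```

```text
green ((451.746337890625, -206.04046630859375), (83.59219360351562, 82.14276123046875), 29.505844116210938)
board 0.65 ((535.9168701171875, -157.97372436523438), (277.17816162109375, 93.23837280273438), 29.304418563842773)
glue (array([0.66754047, 0.00637247]), np.float64(0.05231684662009147))
hsv cork,hole,red,ply [ 19 151 248] [ 11 190 166] [  2 237 247] [ 26  94 254] [ 30   3 255]
pot (array([0.59015237, 0.36260652]), np.float64(0.04338025504545543))
0.65 [[345, 275], [287, 288], [227, 282], [233, 274], [333, 256]] [[0.8176, 0.0854], [0.816, -0.0165], [0.7781, -0.1116], [0.7664, -0.0966], [0.778, 0.0747]]
0.58 [[401, 42], [386, 99], [326, 134], [287, 66], [349, 27]] [[0.4901, 0.2451], [0.5575, 0.2102], [0.5827, 0.1146], [0.4786, 0.0861], [0.4537, 0.1809]]
hole 337 [[0.51241656 0.16672407]]
cork 149 (array([ 0.61754488, -0.11230148]), np.float64(0.08158547375715239))
z jar top [0.66528557 0.00980838 0.07772551] table [ 0.68194643  0.20796689 -0.00119773] board [ 0.50556821 -0.14901033  0.00422759]
```

Call:
move_arm:
  moves: [0.292, -0.468, -0.4, 0, 0, 0.25, 1, 0.292, -0.468, -0.7, 0, 0, 0.498, 1, 0.292, -0.468, -0.95, 0, 0, 0.498, 1, 0.292, -0.468, -0.95, 0, 0, 0.498, 1, 0.292, -0.468, -0.95, 0, 0, 0.498, 1, 0.292, -0.468, -0.95, 0, 0, 0.498, 1, 0.292, -0.468, -0.95, 0, 0, 0.498, 1, 0.292, -0.468, -0.95, 0, 0, 0.498, 1, 0.292, -0.468, -0.95, 0, 0, 0.498, 1]

```text
clock: 3.97
tool_pos: [0.6676, 0.0081, 0.1613]
orientation: [180.0, 0.0, -150.2]
ft_force: [0.2, 0.3, 0.8]
finger_gap: 0.0854
grip_force: 0.0
```

Run:
```python
from h import *
im=viewer.read_camera("wrist"); 
y=blob(im,(25,150,120),(34,255,255)); print("glue",circ(im,y,.078),len(y),y.min(0),y.max(0))
s=ctrl.read_state(); print(s["tool_pos"],s["orientation"],s["qpos"])
```

```text
glue (array([0.66876   , 0.00588111]), np.float64(0.05160019147808855)) 200 [283 174] [355 241]
[0.66794721 0.00806159 0.16201722] [ 1.79994608e+02  9.33811846e-02 -1.50232550e+02] [ -5.56677839  34.11953658   1.48941154 103.02668965  -1.29605001
  42.788047   116.38378234]
```

Call:
move_arm:
  moves: [0, -0.005, -0.2, 0, 0, 0, 1, 0, -0.005, -0.4, 0, 0, 0, 1, 0, -0.005, -0.6, 0, 0, 0, 1, 0, -0.005, -0.675, 0, 0, 0, 1, 0, -0.005, -0.675, 0, 0, 0, 1, 0, -0.005, -0.675, 0, 0, 0, -1, 0, -0.005, -0.675, 0, 0, 0, -1, 0, -0.005, -0.675, 0, 0, 0, -1, 0, -0.005, -0.675, 0, 0, 0, -1, 0, -0.005, -0.675, 0, 0, 0, -1, 0, -0.005, -0.675, 0, 0, 0, -1, 0, -0.005, -0.675, 0, 0, 0, -1, 0, -0.005, -0.675, 0, 0, 0, -1, 0, -0.005, -0.675, 0, 0, 0, -1, 0, -0.005, -0.675, 0, 0, 0, -1]
  newtons: 40

```text
clock: 5.27
tool_pos: [0.67, 0.0057, 0.0294]
orientation: [-179.9, 0.3, -150.3]
ft_force: [-1.1, 0.9, 7.2]
finger_gap: 0.0551
grip_force: 43.2
```

Call:
move_arm:
  moves: [0, 0, 0.15, 0, 0, 0, -1, 0, 0, 0.25, 0, 0, 0, -1, -0.08, -0.19, 0.25, 0, 0, 0, -1, -0.16, -0.38, 0.25, 0, 0, 0, -1, -0.25, -0.59, 0.25, 0, 0, 0, -1, -0.25, -0.59, 0.25, 0, 0, 0, -1, -0.25, -0.59, 0.25, 0, 0, 0, -1, -0.25, -0.59, 0.25, 0, 0, 0, -1, -0.25, -0.59, 0.25, 0, 0, 0, -1]

```text
clock: 6.02
tool_pos: [0.6184, -0.1111, 0.0769]
orientation: [180.0, 0.1, -150.2]
ft_force: [-0.1, -0.7, -2.0]
finger_gap: 0.0546
grip_force: 43.5
```

Run:
```python
from h import *
im=viewer.read_camera("wrist"); save(im,"w2.png")
y=blob(im,(25,150,120),(34,255,255))
s=ctrl.read_state(); print(s["tool_pos"],s["orientation"],s["ft_force"],s["finger_gap"])
W=cloud(im); 
uv=y.mean(0).astype(int); print(W[uv[1],uv[0]],"glue",circ(im,y,W[uv[1],uv[0],2]),y.min(0),y.max(0))
```

```text
[ 0.61846206 -0.11053571  0.07674721] [ 1.79977385e+02  1.08082016e-01 -1.50143389e+02] [-0.81464865  0.21814786 -1.80503203] 0.05461618900271972
[ 0.61400121 -0.11492896  0.12522909] glue (array([ 0.61422872, -0.11468299]), np.float64(0.04729079763403173)) [246 259] [397 365]
```

View pics/w2.png

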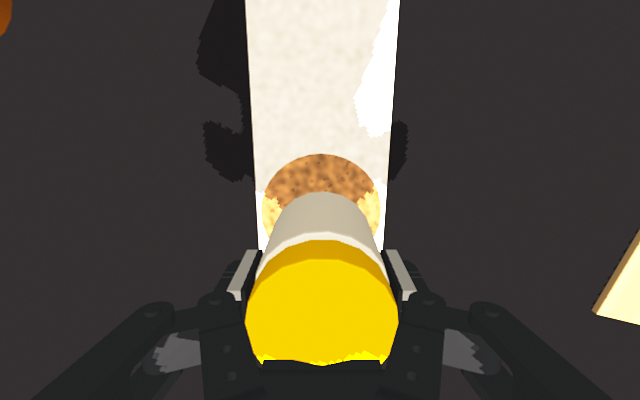

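Wrist view: the jar hangs upright between the fingers. The lid spans columns 246–397 (centre 321.5) and lines up with the board's axis (256–387). I'll fit only the bright lid-top arc to get the offset along the board.

```bash
cat >> h.py <<'E'
def lidarc(im,lo,hi,z,rowmax,D):
    c=blob(im,lo,hi); c=c[c[:,1]<rowmax]; p=onplane(im,c,z)
    from scipy.optimize import least_squares
    f=lambda q:np.hypot(*(p-q).T)-D/2
    r=least_squares(f,p.mean(0),loss="soft_l1",f_scale=.0005); return r.x, np.abs(f(r.x)).mean()
E
python3 - <<'E'
from h import *
im=viewer.read_camera("wrist"); hs=cv2.cvtColor(im["color"],cv2.COLOR_RGB2HSV)
print(hs[250,321],hs[300,321],hs[345,321]); W=cloud(im); z=np.nanmedian(W[290:340,280:360,2]); print(z)
for v in (int(hs[250,321][2])+15,):
    print(lidarc(im,(20,150,v),(36,255,255),z,350,.054))
    print(lidarc(im,(20,150,v),(36,255,255),z,320,.054))
m=cv2.inRange(hs,(5,60,120),(28,230,255)); m[195:]=0
c=np.array([[u,np.where(m[:,u])[0].min()] for u in range(275,370) if m[:,u].any() and np.where(m[:,u])[0].min()<190]); 
p=onplane(im,c,.005)
from scipy.optimize import least_squares
r=least_squares(lambda q:np.hypot(*(p-q).T)-.042,p.mean(0)+[.02,0],loss="soft_l1",f_scale=.0005); print("cork",r.x,r.cost,c[::20].tolist())
print(ctrl.read_state()["tool_pos"])
E
```

```text
[ 22 255 215] [ 26 255 249] [ 26 255 249]
0.12438785532063991
(array([ 0.61847924, -0.11176183]), np.float64(0.0005116642290598994))
(array([ 0.61850336, -0.11174938]), np.float64(0.00023462434949620813))
cork [ 0.61856877 -0.11277845] 1.3086629221650673e-06 [[275, 172], [295, 158], [315, 153], [335, 155], [355, 164]]
[ 0.61841039 -0.11040514  0.07659555]
```

Call:
move_arm:
  moves: [0, -0.005, -0.1, 0, 0, 0, -1, 0, -0.005, -0.16, 0, 0, 0, -1, 0, -0.005, -0.19, 0, 0, 0, -1, 0, -0.005, -0.205, 0, 0, 0, -1, 0, -0.005, -0.207, 0, 0, 0, -1, 0, -0.005, -0.207, 0, 0, 0, -1]

```text
clock: 6.62
tool_pos: [0.6177, -0.1132, 0.0348]
orientation: [180.0, 0.0, -150.3]
ft_force: [0.0, 0.1, -1.2]
finger_gap: 0.0554
grip_force: 43.4
```

Call:
move_arm:
  moves: [0, 0, 0, 0, 0, 0, 0.5, 0, 0, 0, 0, 0, 0, 0.8, 0, 0, 0, 0, 0, 0, 1, 0, 0, 0, 0, 0, 0, 1, 0, 0, 0, 0, 0, 0, 1, 0, 0, 0.2, 0, 0, 0, 1, 0, 0, 0.5, 0, 0, 0, 1, 0, 0, 0.7, 0, 0, 0, 1, 0, 0, 0.9, 0, 0, 0, 1, 0, 0, 1, 0, 0, 0, 1, 0, 0, 1, 0, 0, 0, 1]

```text
clock: 7.53
tool_pos: [0.6226, -0.1146, 0.2435]
orientation: [-179.5, 0.7, -150.3]
ft_force: [0.7, -0.1, 0.5]
finger_gap: 0.0855
grip_force: 0.0
```

Run:
```python
from h import *
im=viewer.read_camera("wrist"); save(im,"w3.png"); s=ctrl.read_state(); print(s["clock"],s["tool_pos"],s["qpos"][6])
print("glue",circ(im,blob(im,(25,150,225),(34,255,255)),.078))
for d in models.outline_of("wrist","varnish_jar")[:2]: print(d["score"],d["point"])
```

```text
7.5833 [ 0.62058863 -0.11428378  0.23998633] 126.24762713359895
glue (array([ 0.61701042, -0.11443052]), np.float64(0.052926881147217046))
0.88 [105.4, 34.0]
```

View pics/w3.png

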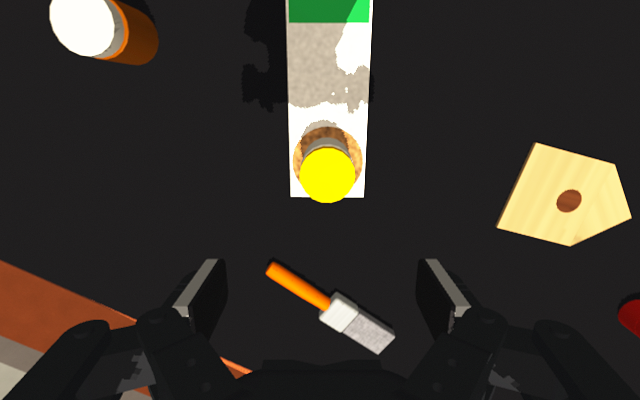

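The glue jar stands upright on the cork (lid at 327,175). The varnish lid is at (84,27). On to the varnish jar.

Call:
move_arm:
  moves: [-0.06, -1, 0, 0, 0, 0, 1, -0.06, -1, 0, 0, 0, 0, 1, -0.06, -1, 0, 0, 0, 0, 1, -0.06, -1, 0, 0, 0, 0, 1, -0.06, -1, 0, 0, 0, 0, 1, -0.06, -1, 0, 0, 0, 0, 1, -0.06, -1, 0, 0, 0, 0, 1, -0.06, -1, 0, 0, 0, 0, 1]

```text
clock: 8.3
tool_pos: [0.6045, -0.3125, 0.2327]
orientation: [179.8, -0.1, -150.3]
ft_force: [0.5, 0.7, -0.5]
finger_gap: 0.0851
grip_force: 0.0
```

Run:
```python
from h import *
im=viewer.read_camera("wrist"); save(im,"w4.png"); s=ctrl.read_state(); print(s["clock"],s["tool_pos"],s["orientation"],s["qpos"][6])
print("glue",circ(im,blob(im,(25,150,225),(34,255,255)),.078))
g=blob(im,(45,150,60),(75,255,255)); print("green",box(im,g,.005))
d=models.outline_of("wrist","varnish_jar")[0]; print(d["score"],d["point"]); mk=cv2.erode((d["mask"]*255).astype(np.uint8),None)
im2=dict(im); im2["color"]=im["color"].copy(); im2["color"][mk==0]=0
c=blob(im2,(0,0,200),(179,60,255)); print("varnish",circ(im,c,.078),c.min(0),c.max(0))
for d in models.outline_of("wrist","rinse_cup")[:2]:
    W=cloud(im); p=W[d["mask"]]; t=p[p[:,2]>.08]; print("cup",d["score"],d["point"],(t.min(0)+t.max(0))/2,np.ptp(t,axis=0))
```

```text
8.35 [ 0.60511992 -0.31134272  0.23313422] [ 1.79792329e+02 -4.48195182e-02 -1.50178372e+02] 144.16530710924653
glue (array([ 0.61397499, -0.10987655]), np.float64(0.04638496382492288))
green ((452.6954345703125, -206.2734375), (81.82685089111328, 83.0794906616211), 29.612924575805664)
0.82 [277.3, 157.6]
varnish (array([ 0.60576789, -0.36087955]), np.float64(0.047676104910893476)) [247 136] [303 186]
cup 0.61 [361.0, 14.2] [ 0.45794776 -0.35709312  0.08330414] [0.03372972 0.04878516 0.00660017]
```

View pics/w4.png

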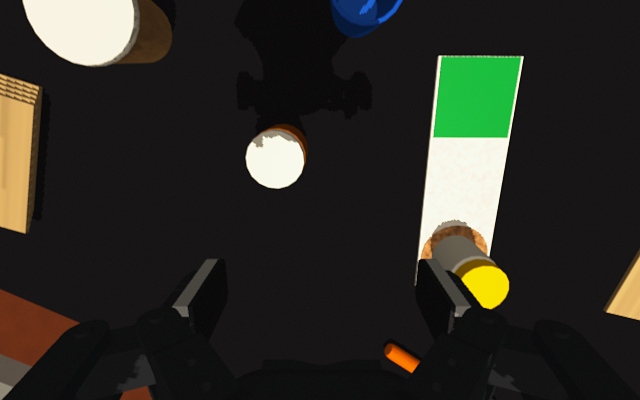

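Varnish lid fills cols 246–304, rows 130–188, with only its top edge cut by shadow. The cup is at (367,10) and the board is clear.

Run:
```python
from h import *
im=viewer.read_camera("wrist")
d=models.outline_of("wrist","varnish_jar")[0]; mk=d["mask"].astype(np.uint8)
im2=dict(im); im2["color"]=im["color"].copy(); im2["color"][mk==0]=0
c=blob(im2,(0,0,200),(179,60,255)); c=c[c[:,1]>155]; p=onplane(im,c,.078)
from scipy.optimize import least_squares
r=least_squares(lambda q:np.hypot(*(p-q).T)-.0265,p.mean(0),loss="soft_l1",f_scale=.0005); print(r.x,onplane(im,[[275.2,159.2]],.078),ctrl.read_state()["tool_pos"])
```

```text
[ 0.60404586 -0.3629103 ] [[ 0.60606179 -0.36053203]] [ 0.60593406 -0.31160316  0.23460382]
```

Call:
move_arm:
  moves: [-0.005, -0.15, -0.2, 0, 0, 0, 1, -0.005, -0.252, -0.4, 0, 0, 0, 1, -0.005, -0.252, -0.5, 0, 0, 0, 1, -0.005, -0.252, -0.5, 0, 0, 0, 1, -0.005, -0.252, -0.5, 0, 0, 0, 1]

```text
clock: 8.97
tool_pos: [0.6034, -0.3626, 0.1333]
orientation: [179.8, -0.1, -150.3]
ft_force: [0.0, -0.4, 0.7]
finger_gap: 0.0852
grip_force: 0.0
```

Call:
move_arm:
  moves: [0, 0, -0.2, 0, 0, 0, 1, 0, 0, -0.4, 0, 0, 0, 1, 0, 0, -0.53, 0, 0, 0, 1, 0, 0, -0.53, 0, 0, 0, 1, 0, 0, -0.53, 0, 0, 0, -1, 0, 0, -0.53, 0, 0, 0, -1, 0, 0, -0.53, 0, 0, 0, -1, 0, 0, -0.53, 0, 0, 0, -1, 0, 0, -0.53, 0, 0, 0, -1, 0, 0, -0.53, 0, 0, 0, -1, 0, 0, -0.53, 0, 0, 0, -1, 0, 0, -0.53, 0, 0, 0, -1, 0, 0, -0.53, 0, 0, 0, -1]

```text
clock: 10.05
tool_pos: [0.6073, -0.3646, 0.0329]
orientation: [-179.7, 0.2, -150.3]
ft_force: [0.1, 1.6, 7.1]
finger_gap: 0.0548
grip_force: 43.4
```

Call:
move_arm:
  moves: [0, 0, 0.15, 0, 0, 0, -1, 0, 0, 0.25, 0, 0, 0, -1, -0.13, 0.13, 0.25, 0, 0, 0, -1, -0.26, 0.26, 0.25, 0, 0, 0, -1, -0.4, 0.4, 0.25, 0, 0, 0, -1, -0.53, 0.53, 0.25, 0, 0, 0, -1, -0.66, 0.66, 0.25, 0, 0, 0, -1, -0.77, 0.785, 0.25, 0, 0, 0, -1, -0.77, 0.785, 0.25, 0, 0, 0, -1, -0.77, 0.785, 0.25, 0, 0, 0, -1, -0.77, 0.785, 0.25, 0, 0, 0, -1, -0.77, 0.785, 0.25, 0, 0, 0, -1]

```text
clock: 11.05
tool_pos: [0.4528, -0.2085, 0.0799]
orientation: [-179.8, 0.1, -150.3]
ft_force: [0.3, -0.5, -1.9]
finger_gap: 0.0548
grip_force: 43.7
```

Run:
```python
from h import *
im=viewer.read_camera("wrist"); save(im,"w5.png"); s=ctrl.read_state(); print(s["clock"],s["tool_pos"],s["orientation"],s["qpos"],s["ft_force"])
W=cloud(im); z=np.nanmedian(W[290:340,280:360,2]); print("ztop",z)
hs=cv2.cvtColor(im["color"],cv2.COLOR_RGB2HSV); print(hs[240:352:12,321].tolist())
```

```text
11.1 [ 0.45255667 -0.20855134  0.0796075 ] [-1.79825727e+02  1.22779349e-01 -1.50350223e+02] [ 18.52142918  32.10298622   1.33611061 127.31215456  -1.97917122
  20.39083355 141.15553921] [-0.49890158  0.15579577 -2.28511375]
ztop 0.12419300002318098
[[20, 43, 212], [21, 45, 213], [22, 20, 248], [23, 21, 248], [21, 22, 249], [22, 23, 249], [21, 22, 249], [23, 22, 248], [23, 22, 248], [23, 21, 248]]
```

View pics/w5.png

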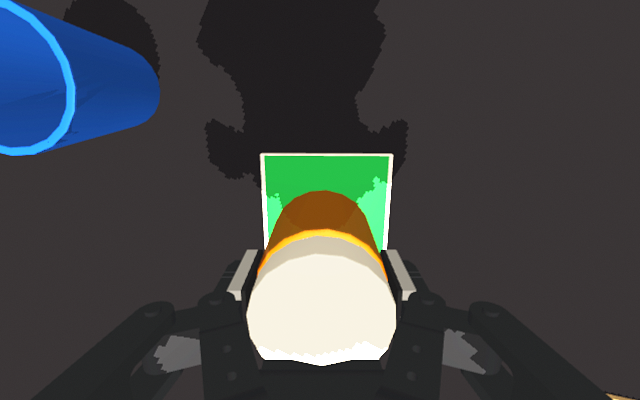

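The varnish jar is held over the green pad. The lid centre is at col 322 against the board axis at ≈326, so a small sideways correction is needed.

Run:
```python
from h import *
im=viewer.read_camera("wrist"); z=.1242
print("lid",[lidarc(im,(10,5,235),(30,35,255),z,r,.054) for r in (345,320)])
# board end corners (outer) -> pad centre 43 mm inward from end edge
c=onplane(im,[[261.5,153.5],[393,153.5]],.005); mid=c.mean(0); print(c,np.hypot(*(c[1]-c[0])))
# bright board side edges at row 240
e=onplane(im,[[265.5,240],[386.5,240]],.005); print(e.mean(0))
d=np.array([np.cos(np.radians(29.5)),np.sin(np.radians(29.5))]); print("pad centre",mid+d*.043, "z",ctrl.read_state()["tool_pos"])
```

```text
lid [(array([ 0.45262454, -0.2098459 ]), np.float64(0.0011852383130744513)), (array([ 0.45260894, -0.20961984]), np.float64(0.0003221230218989998))]
[[ 0.43615302 -0.26518018]
 [ 0.39278389 -0.18886159]] 0.08778045400983193
[ 0.46938673 -0.19648636]
pad centre [ 0.45189375 -0.20584667] z [ 0.45211244 -0.20838707  0.0793663 ]
```

Call:
move_arm:
  moves: [-0.003, 0.018, -0.1, 0, 0, 0, -1, -0.003, 0.018, -0.16, 0, 0, 0, -1, -0.003, 0.018, -0.19, 0, 0, 0, -1, -0.003, 0.018, -0.205, 0, 0, 0, -1, -0.003, 0.018, -0.21, 0, 0, 0, -1, -0.003, 0.018, -0.21, 0, 0, 0, -1, -0.003, 0.018, -0.21, 0, 0, 0, -1]

```text
clock: 11.73
tool_pos: [0.4499, -0.2039, 0.0378]
orientation: [-180.0, -0.0, -150.3]
ft_force: [-1.3, 1.3, 5.9]
finger_gap: 0.0548
grip_force: 44.4
```

Call:
move_arm:
  moves: [0, 0, 0, 0, 0, 0, 0.5, 0, 0, 0, 0, 0, 0, 0.8, 0, 0, 0, 0, 0, 0, 1, 0, 0, 0, 0, 0, 0, 1, 0, 0, 0, 0, 0, 0, 1, 0, 0, 0.2, 0, 0, 0, 1, 0, 0, 0.4, 0, 0, 0, 1, 0, 0, 0.6, 0, 0, 0, 1, 0, 0, 0.8, 0, 0, 0, 1, 0, 0, 1, 0, 0, 0, 1, 0, 0, 1, 0, 0, 0, 1, 0, 0, 1, 0, 0, 0, 1, 0, 0, 1, 0, 0, 0, 1]

```text
clock: 12.82
tool_pos: [0.4493, -0.2032, 0.2367]
orientation: [180.0, -0.0, -150.3]
ft_force: [0.0, -0.9, -0.4]
finger_gap: 0.0856
grip_force: 0.0
```

Run:
```python
from h import *
im=viewer.read_camera("wrist"); save(im,"w6.png"); s=ctrl.read_state(); print(s["clock"],s["tool_pos"],s["orientation"],s["qpos"][6])
for n in ("rinse_cup","varnish_jar"):
  for d in models.outline_of("wrist",n)[:2]:
    W=cloud(im); p=W[d["mask"]]; zt=np.nanpercentile(p[:,2],97); t=p[p[:,2]>zt-.006]; print(n,round(d["score"],2),d["point"],zt,(t.min(0)+t.max(0))/2,np.ptp(t,axis=0))
c=blob(im,(0,0,0),(1,1,1)) if 0 else None
```

```text
12.8667 [ 0.44872581 -0.2030359   0.2358871 ] [ 1.79890701e+02 -9.16867102e-02 -1.50288476e+02] 140.14124621288036
rinse_cup 0.57 [171.4, 89.5] 0.08486184844567086 [ 0.44370436 -0.36279778  0.08264638] [0.06079526 0.06030938 0.00756631]
varnish_jar 0.69 [323.3, 179.6] 0.08346696272919614 [ 0.44929669 -0.20521543  0.08097946] [0.0534759  0.05294397 0.0068173 ]
```

View pics/w6.png

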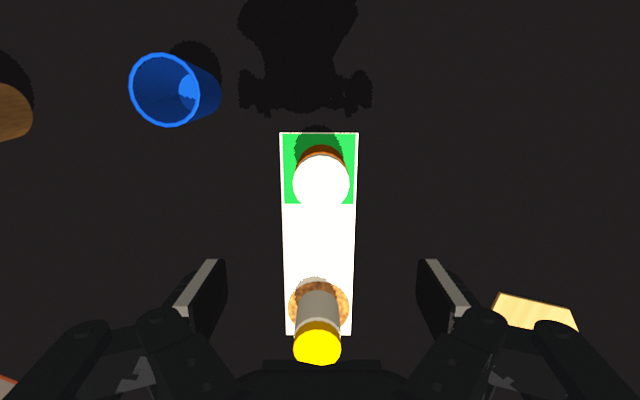

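The picture shows the varnish jar on the green pad (lid 321,182), the glue jar on the cork (317,345) and the cup rim at (166,90). Checking the placement numerically.

Run:
```python
from h import *
im=viewer.read_camera("wrist")
g=blob(im,(45,100,60),(75,255,255)); 
b=onplane(im,[[280.5,133],[358,133],[352,335],[286.5,335]],.005); print("board",b.round(4).tolist(), b.mean(0), [np.hypot(*(b[i]-b[i-1])).round(4) for i in range(4)])
d=(b[2]+b[3]-b[0]-b[1]); d/=np.hypot(*d); o=b.mean(0); print("ang",np.degrees(np.arctan2(d[1],d[0])),"green",o-.095*d,"cork",o+.095*d)
print("varnish",onplane(im,[[321.3,182.5]],.083),"glue",lidarc(im,(25,150,225),(34,255,255),.083,358,.054),onplane(im,[[317.5,345]],.083))
hs=cv2.cvtColor(im["color"],cv2.COLOR_RGB2HSV)
c=blob(im,(100,120,80),(118,255,255),(170,90)); c=c[(c[:,0]<150)|(c[:,1]>112)]; p=onplane(im,c,.085)
from scipy.optimize import least_squares
r=least_squares(lambda q:np.hypot(*(p-q).T)-.031,p.mean(0),loss="soft_l1",f_scale=.0005); print("cup",r.x,r.cost, onplane(im,[[163.5,90]],.085))
```

```text
board [[0.4351, -0.2639], [0.3919, -0.1879], [0.6286, -0.0522], [0.6729, -0.1306]] [ 0.53210647 -0.15864903] [np.float64(0.2726), np.float64(0.0874), np.float64(0.2728), np.float64(0.09)]
ang 29.54527449306958 green [ 0.44945967 -0.20549459] cork [ 0.61475327 -0.11180347]
varnish [[ 0.44571665 -0.20519736]] glue (array([ 0.61684937, -0.1149805 ]), np.float64(0.0005305739348828349)) [[ 0.60713989 -0.11810571]]
cup [ 0.44293187 -0.36249746] 7.034214368930481e-05 [[ 0.44131065 -0.36231391]]
```

Call:
move_arm:
  moves: [-0.006, -0.2, 0, 0, 0, 0, 1, -0.012, -0.4, 0, 0, 0, 0, 1, -0.018, -0.6, -0.15, 0, 0, 0, 1, -0.027, -0.798, -0.3, 0, 0, 0, 1, -0.027, -0.798, -0.48, 0, 0, 0, 1, -0.027, -0.798, -0.48, 0, 0, 0, 1, -0.027, -0.798, -0.48, 0, 0, 0, 1, -0.027, -0.798, -0.48, 0, 0, 0, 1]

```text
clock: 13.68
tool_pos: [0.4443, -0.3618, 0.1403]
orientation: [179.9, -0.0, -150.2]
ft_force: [-0.4, -0.4, 0.2]
finger_gap: 0.0851
grip_force: 0.0
```

Run:
```python
from h import *
im=viewer.read_camera("wrist"); save(im,"w7.png"); s=ctrl.read_state(); print(s["clock"],s["tool_pos"],s["orientation"],s["qpos"])
for d in models.outline_of("wrist","rinse_cup")[:1]:
    W=cloud(im); p=W[d["mask"]]; zt=np.nanpercentile(p[:,2],97); t=p[p[:,2]>zt-.005]; print(round(d["score"],2),d["point"],zt,(t.min(0)+t.max(0))/2,np.ptp(t,axis=0))
```

```text
13.7333 [ 0.44531351 -0.36195124  0.14148332] [ 1.79991373e+02  5.16696128e-02 -1.50193102e+02] [ 31.83702099  30.03532665   3.80102623 116.05169536  -3.49189024
  34.00288351 157.83120176]
0.72 [320.7, 216.6] 0.08468476411370794 [ 0.44405415 -0.36343638  0.08280675] [0.06116647 0.06094387 0.00623456]
```

Call:
move_arm:
  moves: [-0.005, -0.007, -0.2, 0, 0, 0, 1, -0.005, -0.007, -0.4, 0, 0, 0, 1, -0.005, -0.007, -0.52, 0, 0, 0, 1, -0.005, -0.007, -0.52, 0, 0, 0, 1, -0.005, -0.007, -0.52, 0, 0, 0, -1, -0.005, -0.007, -0.52, 0, 0, 0, -1, -0.005, -0.007, -0.52, 0, 0, 0, -1, -0.005, -0.007, -0.52, 0, 0, 0, -1, -0.005, -0.007, -0.52, 0, 0, 0, -1, -0.005, -0.007, -0.52, 0, 0, 0, -1, -0.005, -0.007, -0.52, 0, 0, 0, -1, -0.005, -0.007, -0.52, 0, 0, 0, -1]
  newtons: 30

```text
clock: 14.78
tool_pos: [0.445, -0.3649, 0.0396]
orientation: [-179.8, 0.1, -150.3]
ft_force: [-1.5, 2.0, 7.8]
finger_gap: 0.0606
grip_force: 31.5
```

Call:
move_arm:
  moves: [0, 0, 0.2, 0, 0, 0, -1, 0, 0, 0.4, 0, 0, 0, -1, 0, 0, 0.6, 0, 0, 0, -1, 0.09, 0.2, 0.6, 0, 0, 0, -1, 0.18, 0.4, 0.6, 0, 0, 0, -1, 0.27, 0.6, 0.6, 0, 0, 0, -1, 0.36, 0.8, 0.6, 0, 0, 0, -1, 0.45, 1, 0.6, 0, 0, 0, -1, 0.45, 1, 0.6, 0, 0, 0, -1, 0.45, 1, 0.6, 0, 0, 0, -1, 0.45, 1, 0.6, 0, 0, 0, -1]

```text
clock: 15.7
tool_pos: [0.534, -0.1639, 0.1579]
orientation: [-179.9, 0.1, -150.2]
ft_force: [-0.7, -0.9, -0.4]
finger_gap: 0.0604
grip_force: 33.4
```

Run:
```python
from h import *
im=viewer.read_camera("wrist"); save(im,"w7.png"); s=ctrl.read_state(); print(s["clock"],s["tool_pos"],s["orientation"],s["finger_gap"])
W=cloud(im); d=models.outline_of("wrist","rinse_cup")
p=W[200:340,250:390].reshape(-1,3); print("rim z",np.nanpercentile(p[:,2],[50,90,98]))
```

```text
15.75 [ 0.53315193 -0.16559345  0.15774237] [-1.79911556e+02  1.14263421e-02 -1.50329856e+02] 0.060471375825723594
rim z [0.16885933 0.20072339 0.20341095]
```

View pics/w7.png

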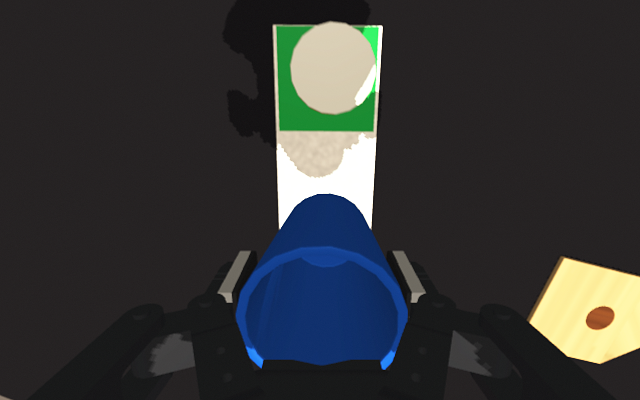

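The cup is held upright (rim cols 237–407, top edge row 246). The varnish lid is at (333,68) and the board edges show below. Computing the remaining shift.

Run:
```python
from h import *
from scipy.optimize import least_squares
im=viewer.read_camera("wrist"); 
def fit(c,z,D):
    p=onplane(im,c,z); r=least_squares(lambda q:np.hypot(*(p-q).T)-D/2,p.mean(0)); return r.x,r.fun.round(4)
print("rim",fit([[237,315],[407,315],[322,246.5],[250,280],[394,280]],.2034,.062))
print("varnish",fit([[290.5,68],[376.5,68],[333,22],[333,114.5]],.083,.054))
e=onplane(im,[[278,210],[373,210],[274.5,25.5],[382,25.5]],.005); print("board axis pts",e[:2].mean(0),e[2:].mean(0)); b=e[2:].mean(0); d=np.array([np.cos(np.radians(29.5)),np.sin(np.radians(29.5))]); print("mid",b+d*.138,"green",b+d*.043)
print(ctrl.read_state()["tool_pos"])
```

```text
rim (array([ 0.53359017, -0.1668352 ]), array([-0.001 , -0.001 ,  0.0005, -0.0001, -0.0001]))
varnish (array([ 0.44753894, -0.20725023]), array([-0.0003, -0.0003, -0.0003, -0.0003]))
board axis pts [ 0.55213443 -0.15222667] [ 0.41342754 -0.22883358]
mid [ 0.53353663 -0.16087913] green [ 0.45085284 -0.20765937]
[ 0.53252993 -0.16682196  0.15736014]
```

Call:
move_arm:
  moves: [0.002, 0.031, 0, 0, 0, 0, -1, 0.002, 0.031, -0.15, 0, 0, 0, -1, 0.002, 0.031, -0.3, 0, 0, 0, -1, 0.002, 0.031, -0.4, 0, 0, 0, -1, 0.002, 0.031, -0.4, 0, 0, 0, -1, 0.002, 0.031, -0.4, 0, 0, 0, -1]

```text
clock: 16.35
tool_pos: [0.5327, -0.1589, 0.0762]
orientation: [179.9, -0.1, -150.4]
ft_force: [0.1, 0.5, -0.4]
finger_gap: 0.0605
grip_force: 33.4
```

Run:
```python
from h import *
s=ctrl.read_state(); print(s["tool_pos"],s["orientation"],s["ft_force"])
```

```text
[ 0.53270074 -0.15885676  0.07621211] [ 1.79907214e+02 -1.20120749e-01 -1.50386492e+02] [ 0.12798344  0.5275858  -0.40326283]
```

Call:
move_arm:
  moves: [0, -0.003, -0.1, 0, 0, 0, -1, 0, -0.003, -0.14, 0, 0, 0, -1, 0, -0.003, -0.155, 0, 0, 0, -1, 0, -0.003, -0.162, 0, 0, 0, -1, 0, -0.003, -0.162, 0, 0, 0, -1, 0, -0.003, -0.162, 0, 0, 0, -1, 0, -0.003, -0.162, 0, 0, 0, 0.5, 0, -0.003, -0.162, 0, 0, 0, 0.8, 0, -0.003, -0.162, 0, 0, 0, 1, 0, -0.003, -0.162, 0, 0, 0, 1, 0, -0.003, -0.162, 0, 0, 0, 1, 0, -0.003, 0.05, 0, 0, 0, 1, 0, -0.003, 0.25, 0, 0, 0, 1, 0, -0.003, 0.45, 0, 0, 0, 1, 0, -0.003, 0.65, 0, 0, 0, 1, 0, -0.003, 0.8, 0, 0, 0, 1, 0, -0.003, 0.8, 0, 0, 0, 1]

```text
clock: 17.77
tool_pos: [0.538, -0.1602, 0.2437]
orientation: [-179.5, 0.6, -150.3]
ft_force: [1.2, -0.6, -0.3]
finger_gap: 0.0853
grip_force: 0.0
```

Call:
move_arm:
  moves: [0.1, 1, 0.2, 0, 0, 0, 1, 0.1, 1, 0.2, 0, 0, 0, 1, 0.1, 1, 0.2, 0, 0, 0, 1, 0.1, 1, 0.2, 0, 0, 0, 1, 0.1, 1, 0.2, 0, 0, 0, 1, 0.1, 1, 0.2, 0, 0, 0, 1, 0.1, 1, 0.2, 0, 0, 0, 1]

```text
clock: 18.35
tool_pos: [0.5539, 0.0447, 0.2768]
orientation: [180.0, 0.1, -149.9]
ft_force: [0.4, -0.5, -0.5]
finger_gap: 0.0852
grip_force: 0.0
```

Call:
move_arm:
  moves: [0.1, 1, 0, 0, 0, 0, 1, 0.1, 1, 0, 0, 0, 0, 1, 0.1, 1, 0, 0, 0, 0, 1, 0.1, 1, 0, 0, 0, 0, 1, 0.1, 1, 0, 0, 0, 0, 1, 0.1, 1, 0, 0, 0, 0, 1, 0.1, 1, 0, 0, 0, 0, 1, 0.1, 1, 0, 0, 0, 0, 1]

```text
clock: 19.02
tool_pos: [0.5739, 0.2385, 0.2759]
orientation: [-179.9, -0.1, -150.4]
ft_force: [-0.3, -1.4, -1.3]
finger_gap: 0.0852
grip_force: 0.0
```

```bash
cat > look.py <<'E'
from h import *
im=viewer.read_camera("wrist"); save(im,"w8.png"); s=ctrl.read_state(); print(s["clock"],s["tool_pos"],s["orientation"],s["qpos"][6])
W=cloud(im)
for n in ("paint_pot","sanding_block","house_front","rinse_cup","glue_jar","varnish_jar"):
  for d in models.outline_of("wrist",n)[:1]:
    p=W[d["mask"]]; zt=np.nanpercentile(p[:,2],97); t=p[p[:,2]>zt-.004]; r=cv2.minAreaRect((t[:,:2]*1000).astype(np.float32)); print(n,round(d["score"],2),d["point"],zt.round(4),np.round((t.min(0)+t.max(0))/2,4),r)
E
python3 look.py
```

```text
19.0667 [0.57405059 0.23777015 0.27615277] [-1.79907823e+02 -1.24249487e-01 -1.50510902e+02] 93.16305795605034
paint_pot 0.62 [400.4, 226.1] 0.0386 [0.5905 0.3629 0.0372] ((590.5384521484375, 362.8459167480469), (43.750118255615234, 43.49053192138672), 39.53712844848633)
sanding_block 0.58 [476.7, 96.0] 0.0288 [0.4157 0.3544 0.0274] ((415.55615234375, 354.9305419921875), (70.31903839111328, 45.19016647338867), 83.11966705322266)
house_front 0.56 [292.7, 88.1] 0.0069 [0.5174 0.1677 0.006 ] ((511.2947998046875, 173.61505126953125), (110.11393737792969, 153.35256958007812), 14.77956771850586)
glue_jar 0.73 [28.1, 45.0] 0.0798 [ 0.6118 -0.0927  0.0797] ((610.7138061523438, -90.80970764160156), (37.06512451171875, 8.573758125305176), 14.247982025146484)
```

View pics/w8.png

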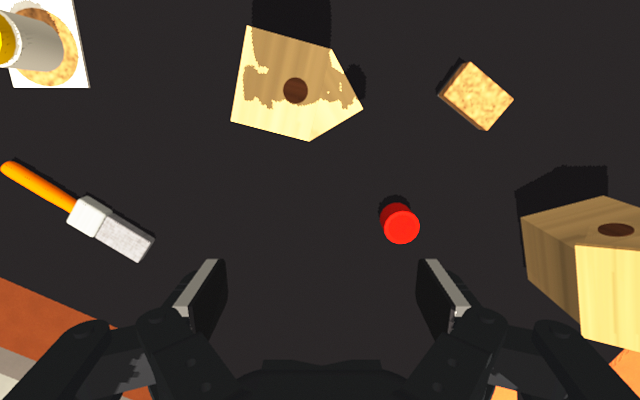

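The picture shows the pot (400,225), the block (477,96) and the hole (295,90), all consistent with the given sizes. Picking the pot.

Call:
move_arm:
  moves: [0.083, 0.625, -0.2, 0, 0, 0, 1, 0.083, 0.625, -0.4, 0, 0, 0, 1, 0.083, 0.625, -0.7, 0, 0, 0, 1, 0.083, 0.625, -0.85, 0, 0, 0, 1, 0.083, 0.625, -0.85, 0, 0, 0, 1, 0.083, 0.625, -0.85, 0, 0, 0, 1, 0.083, 0.625, -0.85, 0, 0, 0, 1, 0.083, 0.625, -0.85, 0, 0, 0, 1]

```text
clock: 20.03
tool_pos: [0.5905, 0.3654, 0.1068]
orientation: [-180.0, -0.1, -150.3]
ft_force: [-0.5, 0.3, 0.2]
finger_gap: 0.0855
grip_force: 0.0
```

Run:
```python
from h import *
im=viewer.read_camera("wrist"); s=ctrl.read_state(); print(s["tool_pos"],s["orientation"])
print(circ(im,blob(im,(0,200,240),(6,255,255)),.038))
W=cloud(im);d=models.outline_of("wrist","paint_pot")[0];p=W[d["mask"]];t=p[p[:,2]>.034];print((t.min(0)+t.max(0))/2,np.ptp(t,axis=0))
```

```text
[0.59188803 0.36536649 0.1085622 ] [-1.79953913e+02  1.17290143e-01 -1.50367474e+02]
(array([0.59042113, 0.36272638]), np.float64(0.04365404022063965))
[0.5906513  0.36315442 0.03668071] [0.04448219 0.04445372 0.00533521]
```

Call:
move_arm:
  moves: [-0.003, -0.012, -0.2, 0, 0, 0, 1, -0.003, -0.012, -0.4, 0, 0, 0, 1, -0.003, -0.012, -0.49, 0, 0, 0, 1, -0.003, -0.012, -0.49, 0, 0, 0, 1, -0.003, -0.012, -0.49, 0, 0, 0, -1, -0.003, -0.012, -0.49, 0, 0, 0, -1, -0.003, -0.012, -0.49, 0, 0, 0, -1, -0.003, -0.012, -0.49, 0, 0, 0, -1, -0.003, -0.012, -0.49, 0, 0, 0, -1, -0.003, -0.012, -0.49, 0, 0, 0, -1, -0.003, -0.012, -0.49, 0, 0, 0, -1, -0.003, -0.012, -0.49, 0, 0, 0, -1, -0.003, -0.012, -0.49, 0, 0, 0, -1]
  newtons: 25

```text
clock: 21.22
tool_pos: [0.5919, 0.3647, 0.012]
orientation: [180.0, 0.3, -150.3]
ft_force: [-0.9, -0.8, 6.4]
finger_gap: 0.0436
grip_force: 24.7
```

Call:
move_arm:
  moves: [0, 0, 0.2, 0, 0, 0, -1, 0, 0, 0.4, 0, 0, 0, -1, -0.05, -0.2, 0.6, 0, 0, 0, -1, -0.1, -0.4, 0.8, 0, 0, 0, -1, -0.15, -0.6, 0.9, 0, 0, 0, -1, -0.2, -0.8, 0.9, 0, 0, 0, -1, -0.25, -1, 0.9, 0, 0, 0, -1]

```text
clock: 21.8
tool_pos: [0.5487, 0.1928, 0.1897]
orientation: [-180.0, 0.5, -150.2]
ft_force: [1.8, -0.6, -0.1]
finger_gap: 0.044
grip_force: 26.0
```

Call:
move_arm:
  moves: [-0.05, -0.2, 0, 0, 0, 0, -1, -0.1, -0.4, 0, 0, 0, 0, -1, -0.15, -0.6, 0, 0, 0, 0, -1, -0.2, -0.8, 0, 0, 0, 0, -1, -0.25, -1, 0, 0, 0, 0, -1]

```text
clock: 22.22
tool_pos: [0.4969, -0.009, 0.187]
orientation: [-179.9, 0.2, -150.3]
ft_force: [1.5, -0.3, 0.0]
finger_gap: 0.044
grip_force: 26.0
```

Call:
move_arm:
  moves: [-0.05, -0.2, 0, 0, 0, 0, -1, -0.1, -0.4, 0, 0, 0, 0, -1, -0.15, -0.6, 0, 0, 0, 0, -1, -0.21, -0.845, 0, 0, 0, 0, -1, -0.21, -0.845, -0.1, 0, 0, 0, -1, -0.21, -0.845, -0.2, 0, 0, 0, -1, -0.21, -0.845, -0.2, 0, 0, 0, -1, -0.21, -0.845, -0.2, 0, 0, 0, -1, -0.21, -0.845, -0.2, 0, 0, 0, -1]

```text
clock: 22.97
tool_pos: [0.4561, -0.1757, 0.1467]
orientation: [-179.9, 0.1, -150.2]
ft_force: [0.5, -0.1, -0.8]
finger_gap: 0.0442
grip_force: 26.0
```

Run:
```python
from h import *
im=viewer.read_camera("wrist"); save(im,"w9.png"); s=ctrl.read_state(); print(s["clock"],s["tool_pos"],s["orientation"],s["finger_gap"])
W=cloud(im); print("pot z",np.nanmedian(W[305:345,295:345,2]))
```

```text
23.0167 [ 0.45629835 -0.17561115  0.14677216] [-1.79913561e+02  1.14117608e-01 -1.50187492e+02] 0.043782436350646985
pot z 0.17160754166885114
```

View pics/w9.png

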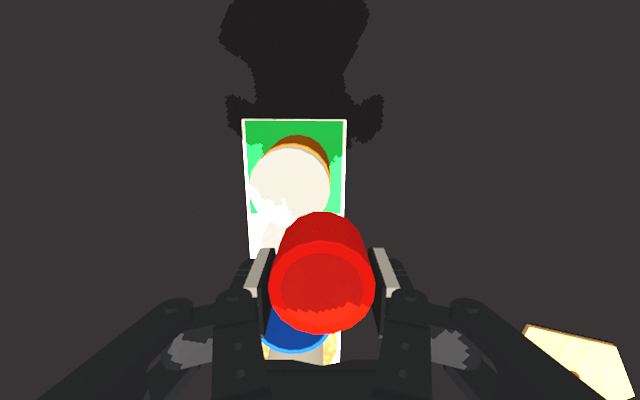

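The pot is held upright (top centre 321,288) and the varnish lid is ahead at (290,185). Fitting both circles.

```bash
cat > fitp.py <<'E'
from h import *
from scipy.optimize import least_squares
im=viewer.read_camera("wrist")
def fit(c,z,D):
    p=onplane(im,c,z); r=least_squares(lambda q:np.hypot(*(p-q).T)-D/2,p.mean(0)); return r.x.round(4),r.fun.round(4)
E
python3 - <<'E'
from fitp import *
hs=cv2.cvtColor(im["color"],cv2.COLOR_RGB2HSV)
print(fit([[249.5,186],[330.5,186],[290,143],[260,160],[319,160]],.083,.054))
print(fit([[268.5,287],[375.5,287],[321.5,334]],.1716,.045))
print(hs[184,290],hs[142:150,290].tolist())
m=cv2.inRange(hs,(10,5,225),(40,40,255)); W=cloud(im)
t=W[135:215,240:340].reshape(-1,3); t=t[(t[:,2]>.077)&(t[:,2]<.09)]; print((t.min(0)+t.max(0))/2,np.ptp(t,axis=0))
print(ctrl.read_state()["tool_pos"])
E
```

```text
(array([ 0.4479, -0.2052]), array([-0.0004, -0.0006,  0.0015, -0.0012, -0.001 ]))
(array([ 0.4548, -0.1773]), array([-0.0005, -0.0005, -0.    ]))
[ 23  21 248] [[14, 231, 172], [18, 236, 253], [20, 161, 255], [18, 73, 228], [21, 39, 209], [21, 47, 212], [23, 32, 240], [23, 17, 252]]
[ 0.44808122 -0.20505675  0.08084795] [0.05139024 0.0532942  0.00744284]
[ 0.45633686 -0.17561948  0.14678022]
```

Call:
move_arm:
  moves: [-0.034, -0.139, 0, 0, 0, 0, -1, -0.034, -0.139, 0, 0, 0, 0, -1, -0.034, -0.139, -0.1, 0, 0, 0, -1, -0.034, -0.139, -0.15, 0, 0, 0, -1, -0.034, -0.139, -0.15, 0, 0, 0, -1, -0.034, -0.139, -0.15, 0, 0, 0, -1, -0.034, -0.139, -0.15, 0, 0, 0, -1]

```text
clock: 23.65
tool_pos: [0.4487, -0.2037, 0.1159]
orientation: [-180.0, 0.0, -150.2]
ft_force: [-0.0, 0.1, -0.0]
finger_gap: 0.044
grip_force: 26.0
```

Run:
```python
from fitp import *
save(im,"w10.png"); print(ctrl.read_state()["tool_pos"]); W=cloud(im); z=np.nanmedian(W[280:310,295:345,2]); print(z)
s=viewer.read_camera("side"); Ws=cloud(s); hs=cv2.cvtColor(s["color"],cv2.COLOR_RGB2HSV)
t=W[200:360,240:400].reshape(-1,3); t=t[abs(t[:,2]-z)<.003]; print("pot depth",(t.min(0)+t.max(0))/2,np.ptp(t,axis=0))
cv2.imwrite("pics/w10.png",cv2.resize(im["color"][100:360,200:440,::-1],None,fx=2,fy=2))
```

```text
[ 0.44882357 -0.20379378  0.11602469]
0.1413003132032303
pot depth [ 0.44768649 -0.20868853  0.14130201] [0.04503064 0.05733895 0.00599616]
```

View pics/w10.png

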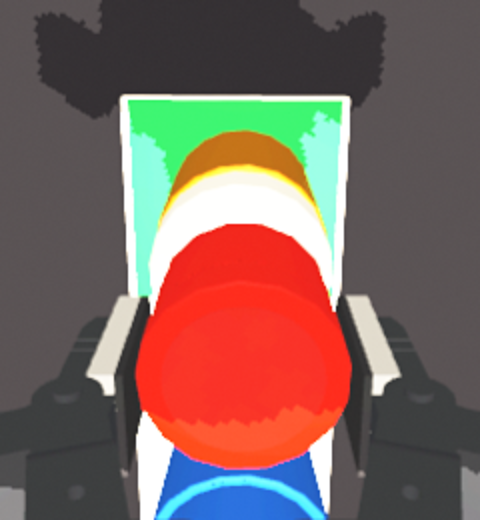

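Run:
```python
from fitp import *
print(fit([[268,288],[375.5,288],[321.8,334.5],[321.8,240.5]],.1413,.045))
# lid: side edges (widest) and front arc of the white lid
print(fit([[274.8,235],[367,235]],.083,.054), fit([[274.8,235],[367,235],[321.5,191]],.083,.054))
W=cloud(im); t=W[180:260,265:380].reshape(-1,3); t=t[(t[:,2]>.079)&(t[:,2]<.087)]; print(t[:,:2].min(0),t[:,:2].max(0))
p=t[:,:2]; h=cv2.convexHull((p*1000).astype(np.float32))[:,0]; print(h.round(1).tolist())
```

```text
(array([ 0.4477, -0.2055]), array([-0.0004, -0.0004, -0.0005, -0.0004]))
(array([ 0.4484, -0.2056]), array([-0.0001, -0.0001])) (array([ 0.4488, -0.2054]), array([-0.0001, -0.0001,  0.    ]))
[ 0.42237911 -0.23189611] [ 0.46756792 -0.18017654]
[[467.6000061035156, -223.8000030517578], [441.20001220703125, -180.39999389648438], [440.3999938964844, -180.1999969482422], [438.3999938964844, -180.6999969482422], [436.5, -181.8000030517578], [434.29998779296875, -183.10000610351562], [430.29998779296875, -186.10000610351562], [426.5, -191.3000030517578], [425.29998779296875, -192.89999389648438], [425.1000061035156, -193.5], [424.29998779296875, -195.5], [423.1000061035156, -199.0], [422.5, -201.3000030517578], [422.3999938964844, -202.60000610351562], [422.3999938964844, -203.39999389648438], [422.3999938964844, -206.8000030517578], [422.8999938964844, -210.1999969482422], [423.1000061035156, -210.8000030517578], [423.6000061035156, -212.5], [423.8999938964844, -213.60000610351562], [426.1000061035156, -218.89999389648438], [427.8999938964844, -221.1999969482422], [429.3999938964844, -222.89999389648438], [432.70001220703125, -226.1999969482422], [433.6000061035156, -227.10000610351562], [435.5, -228.0], [441.6000061035156, -231.10000610351562], [443.6000061035156, -231.3000030517578], [448.1000061035156, -231.6999969482422], [451.1000061035156, -231.89999389648438], [453.79998779296875, -231.1999969482422], [458.6000061035156, -230.0], [460.1000061035156, -229.3000030517578], [464.0, -227.3000030517578], [467.3999938964844, -224.8000030517578]]
```

Pot and lid centres agree within 1 mm. Lowering and releasing.

Call:
move_arm:
  moves: [0.002, 0, -0.06, 0, 0, 0, -1, 0.002, 0, -0.085, 0, 0, 0, -1, 0.002, 0, -0.097, 0, 0, 0, -1, 0.002, 0, -0.104, 0, 0, 0, -1, 0.002, 0, -0.104, 0, 0, 0, -1, 0.002, 0, -0.104, 0, 0, 0, -1]

```text
clock: 24.3
tool_pos: [0.4485, -0.204, 0.095]
orientation: [180.0, -0.0, -150.3]
ft_force: [-0.7, 0.8, 2.2]
finger_gap: 0.0439
grip_force: 26.1
```

Call:
move_arm:
  moves: [0, 0, 0, 0, 0, 0, 0.2, 0, 0, 0, 0, 0, 0, 0.5, 0, 0, 0, 0, 0, 0, 0.8, 0, 0, 0, 0, 0, 0, 0.8, 0, 0, 0, 0, 0, 0, 0.8, 0, 0, 0.1, 0, 0, 0, 0.8, 0, 0, 0.3, 0, 0, 0, 1, 0, 0, 0.5, 0, 0, 0, 1, 0, 0, 0.7, 0, 0, 0, 1, 0, 0, 0.9, 0, 0, 0, 1, 0, 0, 0.9, 0, 0, 0, 1, 0, 0, 0.9, 0, 0, 0, 1]

```text
clock: 25.3
tool_pos: [0.4503, -0.2047, 0.2773]
orientation: [-179.7, 0.2, -150.3]
ft_force: [-0.7, 0.0, -0.8]
finger_gap: 0.0854
grip_force: 0.0
```

```bash
sed -i 's/w8.png/w11.png/' look.py; python3 look.py
```

```text
25.35 [ 0.44875935 -0.20407469  0.27526502] [-1.79929309e+02  6.65173845e-02 -1.50296125e+02] 139.276671093046
paint_pot 0.62 [326.2, 182.1] 0.1217 [ 0.4475 -0.2056  0.1203] ((446.7921142578125, -205.71414184570312), (43.740867614746094, 43.69386672973633), 31.212684631347656)
sanding_block 0.66 [633.8, 320.9] 0.0175 [0.4309 0.3208 0.0164] ((432.27496337890625, 319.7125549316406), (11.085171699523926, 4.154809474945068), 40.44218444824219)
house_front 0.81 [520.7, 301.1] 0.0065 [0.4663 0.031  0.1696] ((470.91949462890625, 27.758102416992188), (399.5994567871094, 75.96764373779297), 81.9081802368164)
rinse_cup 0.63 [326.3, 251.3] 0.0897 [ 0.5332 -0.1579  0.0883] ((532.8523559570312, -158.22662353515625), (59.76411819458008, 60.98362731933594), 75.85033416748047)
glue_jar 0.81 [317.9, 310.0] 0.0831 [ 0.6165 -0.1149  0.0816] ((616.2946166992188, -115.00675964355469), (52.70537567138672, 52.47930145263672), 65.00537109375)
varnish_jar 0.43 [22.9, 112.8] 0.0915 [ 0.5614 -0.5096  0.0914] ((560.6505126953125, -508.0224609375), (46.0511589050293, 7.954909324645996), 12.961976051330566)
```

View pics/w11.png

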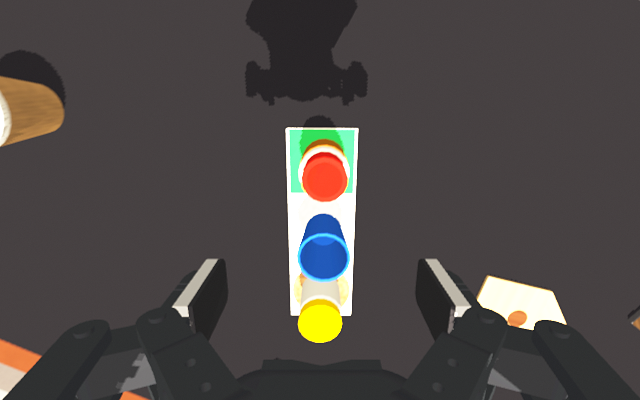

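All are placed: pot on lid at (325,178), cup (323,256) between the jars, all centred within about 2–3 mm. Now the sanding block, taking a bowed path to stay within reach.

Call:
move_arm:
  moves: [0.4, 1, 0, 0, 0, 0, 1, 0.4, 1, 0, 0, 0, 0, 1, 0.4, 1, 0, 0, 0, 0, 1, 0.4, 1, 0, 0, 0, 0, 1, 0.4, 1, 0, 0, 0, 0, 1, 0.4, 1, 0, 0, 0, 0, 1]

```text
clock: 26.15
tool_pos: [0.5312, 0.0051, 0.2742]
orientation: [179.8, 0.2, -149.7]
ft_force: [0.6, 1.0, -0.2]
finger_gap: 0.0854
grip_force: 0.0
```

Call:
move_arm:
  moves: [0, 1, 0, 0, 0, 0.3, 1, 0, 1, 0, 0, 0, 0.596, 1, 0, 1, 0, 0, 0, 0.596, 1, 0, 1, 0, 0, 0, 0.596, 1, 0, 1, 0, 0, 0, 0.596, 1, 0, 1, 0, 0, 0, 0.596, 1, 0, 1, 0, 0, 0, 0.596, 1, 0, 1, 0, 0, 0, 0.596, 1, 0, 1, 0, 0, 0, 0.596, 1]

```text
clock: 26.9
tool_pos: [0.5283, 0.1958, 0.2736]
orientation: [179.9, -0.0, -96.6]
ft_force: [0.4, -0.8, 0.7]
finger_gap: 0.0853
grip_force: 0.0
```

Call:
move_arm:
  moves: [-0.57, 0.8, -0.3, 0, 0, 0, 1, -0.57, 0.8, -0.5, 0, 0, 0, 1, -0.57, 0.8, -0.7, 0, 0, 0, 1, -0.57, 0.8, -0.7, 0, 0, 0, 1, -0.57, 0.8, -0.7, 0, 0, 0, 1, -0.57, 0.8, -0.7, 0, 0, 0, 1, -0.57, 0.8, -0.7, 0, 0, 0, 1, -0.57, 0.8, -0.7, 0, 0, 0, 1, -0.57, 0.8, -0.7, 0, 0, 0, 1]

```text
clock: 27.65
tool_pos: [0.4152, 0.3553, 0.1344]
orientation: [180.0, -0.1, -96.7]
ft_force: [-0.3, -0.4, 0.4]
finger_gap: 0.0856
grip_force: 0.0
```

```bash
sed -i 's/w11.png/w12.png/' look.py; python3 look.py
```

```text
27.7 [0.41599092 0.35496965 0.1349536 ] [-1.79941661e+02 -1.98394629e-02 -9.68134931e+01] 112.19100714646936
sanding_block 0.62 [320.1, 194.5] 0.0284 [0.4146 0.3547 0.0271] ((414.8476257324219, 354.6536560058594), (69.61685180664062, 44.94833755493164), 83.89726257324219)
house_front 0.61 [178.5, 25.1] 0.0064 [0.5131 0.2188 0.005 ] ((515.9297485351562, 219.88047790527344), (50.44614791870117, 100.33389282226562), 83.20088195800781)
```

Call:
move_arm:
  moves: [-0.004, 0, -0.2, 0, 0, 0, 1, -0.004, 0, -0.4, 0, 0, 0, 1, -0.004, 0, -0.55, 0, 0, 0, 1, -0.004, 0, -0.64, 0, 0, 0, 1, -0.004, 0, -0.64, 0, 0, 0, 1, -0.004, 0, -0.64, 0, 0, 0, -1, -0.004, 0, -0.64, 0, 0, 0, -1, -0.004, 0, -0.64, 0, 0, 0, -1, -0.004, 0, -0.64, 0, 0, 0, -1, -0.004, 0, -0.64, 0, 0, 0, -1, -0.004, 0, -0.64, 0, 0, 0, -1, -0.004, 0, -0.64, 0, 0, 0, -1, -0.004, 0, -0.64, 0, 0, 0, -1, -0.004, 0, -0.64, 0, 0, 0, -1]
  newtons: 30

```text
clock: 29.17
tool_pos: [0.4149, 0.3568, 0.0084]
orientation: [-179.9, 0.1, -96.7]
ft_force: [-0.8, 0.1, 6.9]
finger_gap: 0.0445
grip_force: 32.1
```

Call:
move_arm:
  moves: [0, 0, 0.15, 0, 0, 0, -1, 0, 0, 0.3, 0, 0, 0, -1, 0.06, -0.12, 0.3, 0, 0, -0.1, -1, 0.12, -0.24, 0.3, 0, 0, -0.2, -1, 0.18, -0.35, 0.3, 0, 0, -0.3, -1, 0.24, -0.46, 0.3, 0, 0, -0.4, -1, 0.3, -0.57, 0.3, 0, 0, -0.5, -1, 0.36, -0.68, 0.3, 0, 0, -0.58, -1, 0.42, -0.8, 0.3, 0, 0, -0.66, -1, 0.49, -0.94, 0.3, 0, 0, -0.759, -1, 0.49, -0.94, 0.3, 0, 0, -0.759, -1, 0.49, -0.94, 0.3, 0, 0, -0.759, -1, 0.49, -0.94, 0.3, 0, 0, -0.759, -1, 0.49, -0.94, 0.3, 0, 0, -0.759, -1, 0.49, -0.94, 0.3, 0, 0, -0.759, -1]

```text
clock: 30.42
tool_pos: [0.5117, 0.1685, 0.067]
orientation: [180.0, 0.0, -164.8]
ft_force: [-0.6, -1.1, -1.9]
finger_gap: 0.0442
grip_force: 31.6
```

Run:
```python
from fitp import *
save(im,"w13.png"); s=ctrl.read_state(); print(s["clock"],s["tool_pos"],s["orientation"],s["ft_force"])
W=cloud(im); z=np.nanmedian(W[290:330,290:350,2]); print("top z",z)
t=W[200:380].reshape(-1,3); t=t[abs(t[:,2]-z)<.002]; t=t[np.hypot(*(t[:,:2]-s["tool_pos"][:2]).T)<.05]; print(cv2.minAreaRect((t[:,:2]*1000).astype(np.float32)))
t=W.reshape(-1,3); t=t[(t[:,2]>.003)&(t[:,2]<.011)&(np.hypot(*(t[:,:2]-[.512,.167]).T)<.1)]; print(cv2.minAreaRect((t[:,:2]*1000).astype(np.float32)))
```

```text
30.4667 [0.51164841 0.16859248 0.06693551] [ 1.79967248e+02  1.64373719e-02 -1.64827047e+02] [-0.55057935 -0.25310835 -0.8479525 ]
top z 0.08565661726614338
((510.97052001953125, 167.37840270996094), (70.816650390625, 71.94571685791016), 15.60409927368164)
((510.929931640625, 173.27734375), (109.57279205322266, 154.6846160888672), 15.161491394042969)
```

View pics/w13.png

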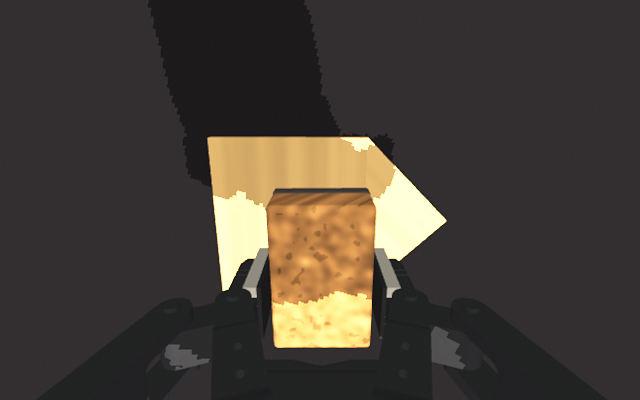

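The block is held over the panel, long side across its width. Its top corners are at (267,206), (376,206), (369,348), (275,348). Computing the offset to the hole.

Run:
```python
from fitp import *
p=onplane(im,[[267,206],[376,206],[369.5,348],[274.5,348]],.0857); print(p.round(4).tolist(),p.mean(0),[np.hypot(*(p[i]-p[i-1])).round(4) for i in range(4)])
d=p[3]+p[2]-p[0]-p[1]; print(np.degrees(np.arctan2(d[1],d[0])))
print(ctrl.read_state()["tool_pos"])
```

```text
[[0.4831, 0.1373], [0.4718, 0.1793], [0.5383, 0.1977], [0.5497, 0.1553]] [0.51073277 0.16738113] [np.float64(0.0689), np.float64(0.0435), np.float64(0.0689), np.float64(0.0438)]
15.313645721223603
[0.51164978 0.16854968 0.06684205]
```

Call:
move_arm:
  moves: [0.0105, -0.006, -0.15, 0, 0, 0, -1, 0.0105, -0.006, -0.22, 0, 0, 0, -1, 0.0105, -0.006, -0.245, 0, 0, 0, -1, 0.0105, -0.006, -0.258, 0, 0, 0, -1, 0.0105, -0.006, -0.262, 0, 0, 0, -1, 0.0105, -0.006, -0.262, 0, 0, 0, -1, 0.0105, -0.006, -0.262, 0, 0, 0, -1]

```text
clock: 31.1
tool_pos: [0.5145, 0.1671, 0.0149]
orientation: [180.0, 0.1, -164.9]
ft_force: [0.2, 0.4, -1.6]
finger_gap: 0.0443
grip_force: 31.6
```

Call:
move_arm:
  moves: [0, 0, 0, 0, 0, 0, 0.2, 0, 0, 0, 0, 0, 0, 0.5, 0, 0, 0, 0, 0, 0, 0.8, 0, 0, 0, 0, 0, 0, 1, 0, 0, 0, 0, 0, 0, 1, 0, 0, 0.1, 0, 0, 0, 1, 0, 0, 0.3, 0, 0, 0, 1, 0, 0, 0.5, 0, 0, 0, 1, 0, 0, 0.7, 0, 0, 0, 1, 0, 0, 0.9, 0, 0, 0, 1, 0, 0, 1, 0, 0, 0, 1, 0, 0, 1, 0, 0, 0, 1, 0, 0, 1, 0, 0, 0, 1]

```text
clock: 32.18
tool_pos: [0.5146, 0.167, 0.2157]
orientation: [180.0, 0.2, -165.0]
ft_force: [-0.5, 0.4, -0.5]
finger_gap: 0.0853
grip_force: 0.0
```

```bash
sed -i 's/w12.png/w14.png/' look.py; python3 look.py
python3 - <<'E'
from h import *
s=viewer.read_camera("side"); W=cloud(s)
for n in ("glue_jar","varnish_jar","paint_pot","rinse_cup","coffee_cup","brush","birdhouse"):
  for d in models.outline_of("side",n)[:1]:
    p=W[d["mask"]]; zt=np.nanpercentile(p[:,2],97); t=p[p[:,2]>zt-.006]; print(n,round(d["score"],2),np.round((t.min(0)+t.max(0))/2,3))
cv2.imwrite("pics/end.png",cv2.resize(s["color"][100:360,180:470,::-1],None,fx=2.3,fy=2.3,interpolation=2))
E
```

```text
32.2333 [0.51349647 0.16657751 0.21419809] [ 1.79998934e+02 -9.43008142e-03 -1.64963222e+02] 82.8612917826307
sanding_block 0.73 [324.1, 171.8] 0.0346 [0.5132 0.1658 0.033 ] ((513.4568481445312, 165.71337890625), (69.520751953125, 44.56723403930664), 16.079151153564453)
house_front 0.91 [299.4, 166.2] 0.0066 [0.5182 0.1668 0.0054] ((512.1031494140625, 173.00668334960938), (109.71006774902344, 152.59300231933594), 14.992080688476562)
rinse_cup 0.76 [17.4, 109.9] 0.0531 [ 0.5325 -0.1314  0.0533] ((532.478515625, -131.325439453125), (6.821804523468018, 33.17971420288086), 89.68093872070312)
glue_jar 0.57 [33.1, 202.4] 0.0829 [ 0.6163 -0.0982  0.0817] ((616.2388916015625, -98.07102966308594), (52.774906158447266, 22.519287109375), 0.4539664387702942)
glue_jar 0.59 [ 0.604 -0.126  0.087]
varnish_jar 0.67 [ 0.448 -0.214  0.084]
paint_pot 0.59 [ 0.446 -0.208  0.124]
rinse_cup 0.66 [ 0.516 -0.174  0.107]
coffee_cup 0.69 [ 0.57  -0.547  0.099]
brush 0.64 [ 0.789 -0.012  0.022]
birdhouse 0.64 [0.503 0.582 0.171]
```

View pics/end.png

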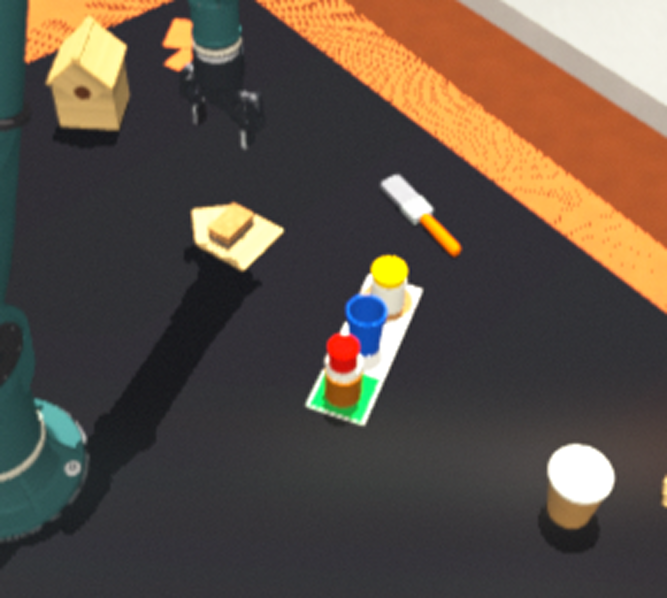

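The side view shows everything as asked: jars on their pads, cup midway, pot on the varnish lid, block over the hole and centred within about 1 mm, bystanders unmoved. The gripper is clear. Handing in.

```bash
python3 -c "
from bench import ctrl
print(ctrl.close_job())"
```

```text
the job is handed in; nothing more can be done
None
```

The job is handed in at about 32 s of robot time. The jars, cup, pot and sanding block are all in place upright, within about 3 mm of centre by the camera, and the birdhouse, coffee cup and brush have not moved.

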